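# Load a flanged bush into the checking nest under its spring-closed cover

## Task

Load the flanged bush into the checking nest without picking it up: push it along the track with a fingertip up to the small spring-closed cover, hold the cover open with one fingertip (its black thumb pad, pressed down, swings it up) and, while it is held, push the bush under it with the other fingertip until it is fully home against the end stop. Then back off and let the cover spring shut over the bush, which must stand upright in its seat. Leave the other parts on the bench where they are.

Things in the scene. Friction and masses are not known exactly. Their poses are not given: they have to be found in the camera images.
- check_nest: Fixed metal checking nest. Origin at bench level on the track's centre line, under the cover's front lip; x is the loading direction (from the open apron to the end stop), y left, z up. Base plate x -125 to 80, y -33 to 65 mm, its top (track floor) at z = 6 mm. Behind the stop a sensor bracket, x 40 to 68 mm, 36 mm high; the sensor ends at x = 89 mm.
- track_entry (a point): On the track floor, centre line, where the straight guide rails begin (nest x = -60 mm). The rails' inner faces are at nest y = +-17 mm, their tops at z = 16 mm; they run on to the end stop and are flared before the entry (to y = +-31 mm at x = -78 mm). Nearer the robot lies the open loading apron, 47 mm long.
- flanged_bush: The steel flanged bush to load, loose, standing on its flange: flange 30 mm across, 8 mm high, at the bottom; barrel 22 mm across; 28 mm high in all, 60 g. Origin at the centre of its underside, z up. It starts on the loading apron, up to 20 mm to either side of the centre line.
- home (a point): Where the centre of the bush's underside is when it is fully home, its flange touching the flat end stop (17 mm high): on the track floor, nest x = 13.5 mm, y = 0 (the rails leave 2 mm to either side).
- thumb_pad (a point): Centre of the top of the cover's thumb pad: black ribbed strip, 62 mm long (nest x -57 to 5 mm), 15 mm wide, edge of a sheet lever on the hinge. Cover shut: the pad's top spans y 40 to 53 mm (z 48 to 56 mm, inner edge low); fully down: y 50 to 62 mm (z 18 to 10 mm, inner edge high). A tip kept at y 48 to 54 mm stays on it and can slide along x while pressing. 3 to 5 N.
- cover (a joint): Angle of the spring-closed steel cover, rad: 0 shut, 1.22 fully open (stop); from 0.9 the bush passes. Shut, it covers nest x -3 to 30, y -12 to 24 mm, 42 mm high; its front lip (x -3 to 0) hangs to z = 24 mm and bars the bush. Pressing the thumb pad swings it up to the left; open it stands between y = 10 and 42 mm, up to z = 66 mm. Let go, it springs shut.
- hinge (a point): On the cover's hinge axis, above the nest's origin (nest y = 24, z = 26 mm). The axis runs along nest x; barrel radius 4.5 mm from x = -56 to 30 mm, end lugs of radius 6.5 mm at x = -60 and 35 mm.
- bush_long: Bystander: plain long steel bush standing left of the nest, 26 mm across, 45 mm high; origin at its underside.
- ring_steel: Bystander: flat steel ring left of the nest, 36 mm across, 12 mm high; origin at its underside.
- bush_brass: Bystander: small plain bush standing right of the nest's pocket, 18 mm across, 22 mm high; origin at its underside.
- stepped_shaft: Bystander: stepped shaft standing right of the sensor bracket, 17 mm across, 80 mm high; origin at its underside.
- plug_gauge: Bystander: plug gauge lying on the mat, 122 mm long; origin at the middle of its underside.
- tweezers: Bystander: tweezers lying near the bench's front edge, 120 mm long; origin at the middle of their underside.

How it is judged:
By the outcome, as a careful person would: the job done as asked, in the order asked, and still so for the second after the job is handed in, with the robot touching nothing.
It also fails if it takes over 67 s, if anything falls off the work surface, if the arm or the gripper's body presses on something with over 40 N, if the wrist force passes 120 N, or if a joint passes its speed limit or range.

## Robot

A 7-joint arm with a two-finger parallel gripper is mounted at the origin on a cart in front of the work surface, level with it; the furniture and walls round the work are solid. World frame = base frame: x ahead of the robot, y to its left, z up, the work surface at z = 0. Lengths are in m, angles in rad, forces in N, time in s.
With the tool pointing down it reaches from about 0.425 to 0.925 m from the base axis. Payload 6.8 kg.
Tool frame: the origin (TCP) lies on the centre line of the jaws, within the pads' length; the fingertips stand 25 mm ahead of it and the grasp point (between the pads) lies 6 mm ahead of it; z points along the fingers, y is the line along which they close (so a half turn about z gives the same grasp; the last joint's range is limited). The gripper opens to 85 mm and grips with 20 to 120 N. Pads are 22 mm wide; open, the fingers measure 114 mm over their backs; the gripper's body (76 mm by 85 mm) begins 54 mm behind the grasp point. The pads swing forward as they close: fully open they stand 13 mm farther back than shut.
Start: joints at [1.228, 0.477, 0.022, 1.555, -0.011, 1.109, -0.083], TCP at [0.157, -0.656, 0.256] pointing down, gripper open.
Joint ranges: [-2.96, 2.96], [-0.34, 2.1], [-1.41, 1.46], [0.24, 2.44], [-1.37, 4.51], [0.17, 1.92], [-2.96, 2.96]. Speed limits (rad/s): [2.39, 2.39, 3.14, 3.14, 3.14, 3.14, 3.14].

## Interface

Orientations are given as a rotation vector (axis times angle).
In Python, from bench import telemetry, grab_frame, job gives the robot as it stands.
- The arm moves only by the tool apply_moves, never from a script. Its argument "rows" is a list of rows, each a list of 2 entries, a list of its own where there are three numbers: the shift along the tool's x, y, z each as a share of 250 mm, from -1 to 1, then the turn, a rotation vector about the tool's x, y, z each as a share of pi rad, from -1 to 1. A call has 1 to 10 rows; each row is the pose to reach, as a shift and turn from the pose commanded when the call began, along the tool's axes at that moment, turning the shorter way round; what a row does not reach only later rows make up. A row lasts 1/8 s, in which the tool goes at most 62.5 mm and 10.7 degrees, less where a joint would pass 70% of its speed; a pose out of reach is approached as far as the arm can. A call with a number of a shift or a turn outside -1 to 1 is refused whole. A call with a gripper value outside its range is refused whole. "jaw" is the gripper's target within -1 to 1 (fully open at 1, half-way at 0, shut at -1), set as the call begins (left out, the last holds). The fingers move at their own pace and stop on an object; "newtons" is the grip in N (left out, the last holds). Time passes only in rows, so rows that repeat a pose let the fingers close. It gives the time, the measured TCP pose, the force, the opening and the grip force at its end, in the units of the state.
- telemetry.get_obs(): the state, without advancing time (a new reading comes with each control period).
- grab_frame(name): name is "side" or "top" or "wrist"; returns a dict with "frame" (420x560x3 uint8, red, green, blue), "vertical_fov" (degrees; the focal length in pixels is half the picture's height over the tangent of half this angle, whatever the lens; pixels are square), "cx", "cy" (the principal point, pixels), "origin" and "attitude" of the camera in the world. Camera axes: x right, y up, looking along -z (the intrinsics and any distortion apply to the point x, -y, -z); pixel columns grow to the right and rows downward; lengths in m; the calibration is good to about 2 mm. A picture is of the moment at which its call begins. There is no depth.
- job.hand_in(): hands the job in; it is judged then, once.
The state is a dict: "clock": time; "joints": joint angles; "qvel": joint speeds; "tau": joint torques, N m; "tcp_pos": TCP position; "orientation": TCP orientation; "contact_force": force on the tool from outside, world axes, zero at the start; "moment": the same for the moment, N m; "grip_width": finger opening in m; "gripper_force": force on a finger pad.
Only numpy, scipy, OpenCV 4.12 (cv2) and the standard library are available. Lean on these libraries where they do the work, as an engineer would, in place of code of your own. Each camera call takes 0.05 s, during which the arm holds its last target. There are 200 camera calls.

## Working session

There is one attempt and no reset: what is moved stays moved. The work goes in short steps, Python scripts to look and compute and a tool call to move; the robot and the scene stay as the last step left them, time stands still between calls to the robot, and variables do not carry over. Pictures are saved under pics/ and viewed, at most 10 in all, crops included, and the job is handed in when it is done.

Besides the shell and the picture viewer there is one more tool, called by a JSON object that holds its "op" and its "data", one argument or row to a line. apply_moves: Moves the arm, as the interface text tells. Its arguments: {"type":"object","properties":{"rows":{"type":"array"},"jaw":{"type":"number"},"newtons":{"type":"number"}},"required":["rows"]}

```bash
mkdir -p pics; ls
python3 - <<'E'
from bench import telemetry, grab_frame
import cv2,json
print(telemetry.get_obs())
for n in("side","top"):
    f=grab_frame(n); cv2.imwrite(f"pics/{n}0.png",f["frame"][...,::-1])
    print({k:v for k,v in f.items() if k!="frame"})
E
```

```text
pics
{'clock': 0.0, 'joints': array([ 1.22791213,  0.47781379,  0.02231429,  1.55644443, -0.01151393,
        1.10933236, -0.08310872]), 'qvel': array([ 0.00014607,  0.00048597,  0.00012086,  0.00016708, -0.00040553,
        0.00090419,  0.0009482 ]), 'tau': array([ 2.59926992e-04, -5.96443105e+01,  1.60818391e+00, -2.81197947e+01,
        1.26687690e-02,  9.37254808e-03, -8.01745784e-06]), 'tcp_pos': array([ 0.15690522, -0.65593971,  0.25531898]), 'orientation': array([-3.11813734e+00, -3.67781878e-01,  5.23732926e-04]), 'contact_force': array([0.32128213, 0.62160735, 0.05875777]), 'moment': array([-0.03346545,  0.03939295,  0.0110212 ]), 'gripper_force': 0.0, 'grip_width': 0.08552365162272582}
{'vertical_fov': 46.732758688392316, 'cx': 273.4904908069436, 'cy': 215.4515312879503, 'origin': array([0.24312413, 0.50744357, 0.55585756]), 'attitude': array([ 0.28978575, -1.32281175, -2.43614237])}
{'vertical_fov': 51.95824071235989, 'cx': 273.20379646721193, 'cy': 207.7865640262161, 'origin': array([ 0.47180055, -0.15466928,  0.95749486]), 'attitude': array([ 0.04006267, -0.02935222, -1.5755157 ])}
```

View pics/top0.png

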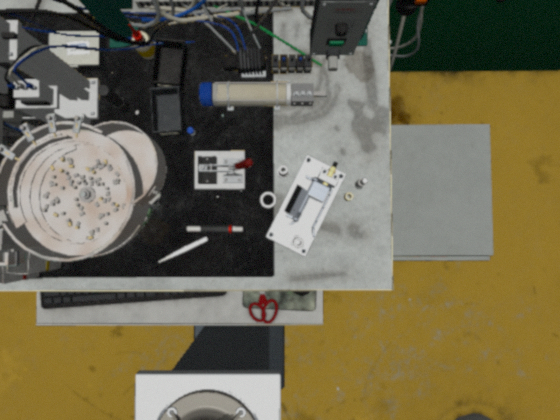

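View pics/side0.png

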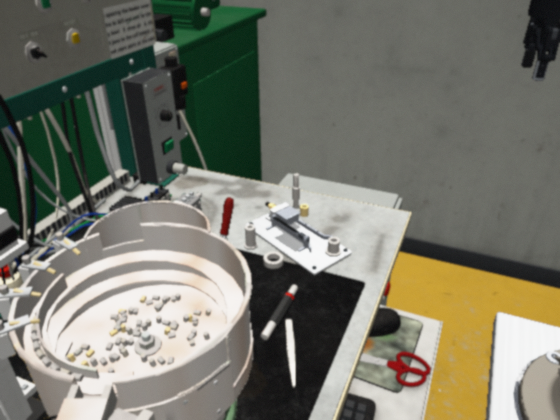

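The top view shows the nest plate from about (290,250) to (322,160) and the bush near (297,242). The side view shows the same nest at about (300,235). I'll enlarge both.

Run:
```python
import cv2,numpy as np
a=cv2.imread("pics/top0.png")[145:265,250:390]; b=cv2.imread("pics/side0.png")[165:285,225:365]
cv2.imwrite("pics/c0.png",cv2.resize(a,(700,600),interpolation=cv2.INTER_CUBIC))
cv2.imwrite("pics/c1.png",cv2.resize(b,(700,600),interpolation=cv2.INTER_CUBIC))
```

```text
(no output)
```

View pics/c0.png

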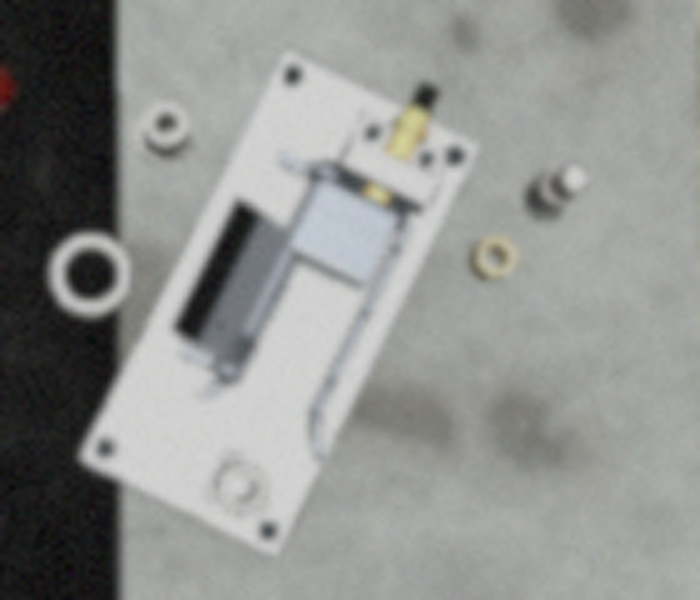

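View pics/c1.png

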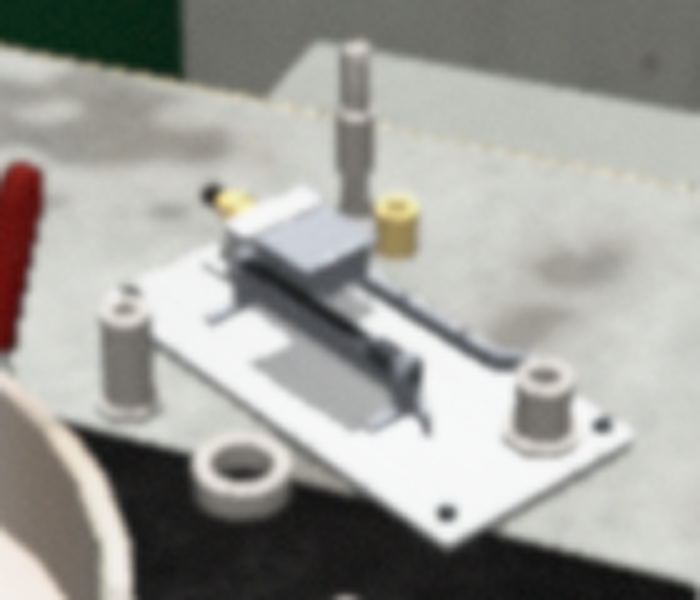

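The top crop shows plate corners at (80,460), (275,553), (480,148) and (290,50), with the bush at about (238,485). The side crop shows the front corners at (450,547) and (635,437), and the bush flange at about (541,437).

```bash
cat > h.py <<'E'
import numpy as np
from scipy.spatial.transform import Rotation as R
from scipy.optimize import least_squares
C={"side":(46.732758688392316,273.4904908069436,215.4515312879503,[0.24312413,0.50744357,0.55585756],[0.28978575,-1.32281175,-2.43614237]),
"top":(51.95824071235989,273.20379646721193,207.7865640262161,[0.47180055,-0.15466928,0.95749486],[0.04006267,-0.02935222,-1.5755157])}
def proj(c,P):
    v,cx,cy,o,a=C[c]; f=210/np.tan(np.radians(v/2)); p=R.from_rotvec(a).inv().apply(np.atleast_2d(P)-o)
    return np.c_[cx+f*p[:,0]/-p[:,2], cy-f*p[:,1]/-p[:,2]]
def ray(c,uv,z):
    v,cx,cy,o,a=C[c]; f=210/np.tan(np.radians(v/2)); o=np.array(o)
    d=R.from_rotvec(a).apply([(uv[0]-cx)/f,-(uv[1]-cy)/f,-1]); return o+d*(z-o[2])/d[2]
def top(x,y): return (x/5+250-.4,y/5+145-.4)
def side(x,y): return (x/5+225-.4,y/5+165-.4)
E
python3 - <<'E'
from h import *
N=[[-.125,.065],[-.125,-.033],[.080,-.033],[.080,.065]]
T=[top(80,460),top(275,553),top(480,148),top(290,50)]
S=[side(450,547),side(635,437)]
W=lambda q,P:np.c_[q[0]+np.cos(q[2])*P[:,0]-np.sin(q[2])*P[:,1],q[1]+np.sin(q[2])*P[:,0]+np.cos(q[2])*P[:,1],P[:,2]]
N=np.c_[N,[.006]*4]
for m in (0,1,2):
    def r(q):
        e=[]
        if m!=1:e.append((proj("top",W(q,N))-T).ravel())
        if m!=0:e.append((proj("side",W(q,N[:2]))-S).ravel())
        return np.concatenate(e)
    s=least_squares(r,[.45,-.25,-.5]); print(s.x,np.round(s.fun,1))
for c,uv,z in(("top",top(237,483),.034),("top",top(239,488),.006),("side",side(547,372),.034),("side",side(541,433),.010)):
    p=ray(c,uv,z); d=p[:2]-s.x[:2];a=s.x[2]
    print(p,"nest",np.cos(a)*d[0]+np.sin(a)*d[1],-np.sin(a)*d[0]+np.cos(a)*d[1])
W0=W(s.x,np.array([[-.026,.047,.052],[-.057,.04,.048],[.005,.053,.056],[.0135,0,.006]]))
print(W0,(proj("top",W0)-[249.6,144.6])*5)
E
```

```text
[ 0.53239445 -0.24509937 -0.47585558] [-0.5 -0.3  0.2  1.4  0.9 -0.4 -0.6 -0.7]
[ 0.53100165 -0.23655372 -0.44670611] [-0.2  0.2  0.2 -0.3]
[ 0.53120645 -0.24398565 -0.476279  ] [-1.   0.2 -0.3  1.9  0.4  0.1 -1.1 -0.2 -1.1 -1.9  0.2 -1.5]
[ 0.44089476 -0.19897779  0.034     ] nest -0.10089563783138063 -0.0014068987743954958
[ 0.43775764 -0.20118545  0.006     ] nest -0.10267145998904995 -0.004807149487259008
[ 0.43643544 -0.20049671  0.034     ] nest -0.1041622778423551 -0.004801261384195461
[ 0.43564026 -0.19508832  0.01      ] nest -0.10734857927200275 -0.0003593528185155126
[[ 0.52964842 -0.19029605  0.052     ]
 [ 0.49888917 -0.18230426  0.048     ]
 [ 0.55994919 -0.19917655  0.056     ]
 [ 0.543204   -0.25017507  0.006     ]] [[216.89086954 273.12826854]
 [198.08588419 346.56644717]
 [237.93434352 200.33019412]
 [348.05247916 248.47486267]]
```

```bash
cat >> h.py <<'E'
NEST=[.5318,-.2445,-.4761]
def world(x,y,z,q=None):
    q=q or NEST; c,s=np.cos(q[2]),np.sin(q[2]); return np.array([q[0]+c*x-s*y,q[1]+s*x+c*y,z])
def nest(p,q=None):
    q=q or NEST; c,s=np.cos(q[2]),np.sin(q[2]); d=np.array(p)[:2]-q[:2]; return np.array([c*d[0]+s*d[1],-s*d[0]+c*d[1],p[2]])
def plan(*targets):
    "shift/turn shares from present pose to nest (x,y,z) m with tool x along nest x, tool down"
    from bench import telemetry
    o=telemetry.get_obs(); r0=R.from_rotvec(o["orientation"])
    rt=R.from_euler("z",NEST[2])*R.from_euler("x",np.pi)
    print("t",o["clock"],"nest tcp",np.round(nest(o["tcp_pos"])*1e3,1),"F",np.round(o["contact_force"],1),"w",o["grip_width"],"j",np.round(o["joints"],2))
    for t in targets:
        print(np.round(r0.inv().apply(world(*t)-o["tcp_pos"])/.25,4),np.round((r0.inv()*rt).as_rotvec()/np.pi,4))
E
python3 -c "
from h import *
plan((-.140,-.030,.16))"
```

```text
t 0.1 nest tcp [-144.6 -537.5  255.4] F [-0.9 -0.3 -0.5] w 0.08497841847295316 j [ 1.23  0.48  0.02  1.56 -0.01  1.11 -0.08]
[ 1.3387 -1.5257  0.3841] [-5.000e-04  2.000e-04  2.263e-01]
```

{"op": "apply_moves", "data": {
  "rows": [
    [[0.67,-0.76,0],[0,0,0.113]],
    [[0.67,-0.76,0],[0,0,0.113]],
    [[0.67,-0.76,0],[0,0,0.113]],
    [[0.67,-0.76,0],[0,0,0.113]],
    [[0.67,-0.76,0],[0,0,0.113]],
    [[0.67,-0.76,0],[0,0,0.113]],
    [[0.67,-0.76,0],[0,0,0.113]]
  ],
  "jaw": -0.13,
  "newtons": 60
}}

```text
clock: 0.98
tcp_pos: [0.2748, -0.434, 0.2562]
orientation: [3.135, -0.192, -0.001]
contact_force: [0.5, -0.3, -0.1]
grip_width: 0.0371
gripper_force: 0.0
```

```bash
python3 -c "
from h import *
plan((-.140,-.030,.16))"
```

```text
t 0.975 nest tcp [-141.6 -286.3  256.2] F [ 0.5 -0.3 -0.1] w 0.037140945646665216 j [ 0.88  0.21  0.    1.94 -0.    0.99 -0.81]
[ 0.3609 -0.9597  0.3843] [2.000e-04 1.000e-04 1.125e-01]
```

{"op": "apply_moves", "data": {
  "rows": [
    [[0.36,-0.96,0.2],[0,0,0.1125]],
    [[0.36,-0.96,0.2],[0,0,0.1125]],
    [[0.36,-0.96,0.2],[0,0,0.1125]],
    [[0.36,-0.96,0.2],[0,0,0.1125]],
    [[0.36,-0.96,0.384],[0,0,0.1125]],
    [[0.36,-0.96,0.384],[0,0,0.1125]],
    [[0.36,-0.96,0.384],[0,0,0.1125]],
    [[0.36,-0.96,0.384],[0,0,0.1125]],
    [[0.36,-0.96,0.384],[0,0,0.1125]]
  ]
}}

```text
clock: 2.1
tcp_pos: [0.3941, -0.2066, 0.1613]
orientation: [3.052, -0.74, 0.003]
contact_force: [-0.5, 0.2, 1.1]
grip_width: 0.0371
gripper_force: 0.0
```

```bash
python3 -c "
from h import *
plan((-.140,-.030,.16))
from bench import grab_frame
import cv2
f=grab_frame('wrist');cv2.imwrite('pics/w0.png',cv2.resize(f['frame'][...,::-1],(800,600),interpolation=cv2.INTER_CUBIC));print({k:v for k,v in f.items() if k!='frame'})"
```

```text
t 2.1 nest tcp [-139.7  -29.4  161.3] F [-0.5  0.2  1.1] w 0.037126299321386794 j [ 0.48  0.24 -0.15  2.17  0.05  0.74 -1.76]
[-0.001   0.0025  0.0053] [ 0.     -0.0007  0.0001]
{'vertical_fov': 62.99279449337051, 'cx': 284.46704308141074, 'cy': 211.10353573148842, 'origin': array([ 0.46087618, -0.24071301,  0.27857202]), 'attitude': array([-0.18340496,  0.30050982, -2.02877604])}
```

View pics/w0.png

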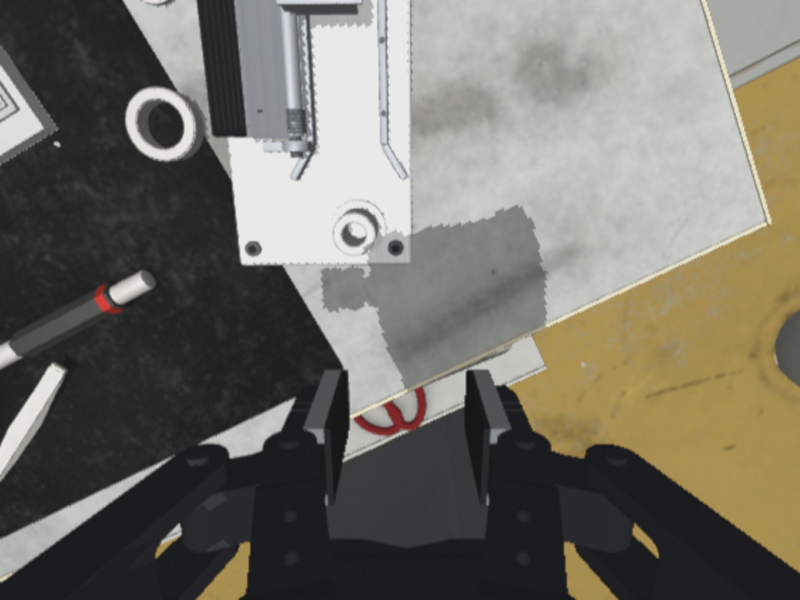

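The wrist view shows plate corners at (241,265) and (411,263), the pad's front end at (213..247,136), and the bush top at (355,230). The fingertips are at (337,372) and (477,372).

```bash
cat >> h.py <<'E'
def addcam(f,n): C[n]=(f['vertical_fov'],f['cx'],f['cy'],f['origin'],f['attitude'])
E
python3 - <<'E'
from h import *
C["w"]=(62.99279449337051,284.46704308141074,211.10353573148842,[0.46087618,-0.24071301,0.27857202],[-0.18340496,0.30050982,-2.02877604])
for n,u,v,z in(("FL -125,65",241,265,.006),("FR -125,-33",411,263,.006),("flareR -78,-31",405,178,.016),("pad out -57,53",213,136,.056),("pad in -57,40",247,136,.048),("plateR",411,60,.006),
 ("bush top",355,230,.034),("barrel L",337,230,.034),("barrel R",377,230,.034),("flange R",385,233,.014),("lip L",282,12,.042),("lip R",360,10,.042),
 ("tipLin",347,372,.136),("tipRin",467,372,.136),("tipLout",325,371,.136)):
    print(n,np.round(nest(ray("w",((u+.5)*.7-.5,(v+.5)*.7-.5),z))*1e3,1))
E
```

```text
FL -125,65 [-125.6   65.     6. ]
FR -125,-33 [-124.3  -31.7    6. ]
flareR -78,-31 [-77.  -28.3  16. ]
pad out -57,53 [-57.6  54.3  56. ]
pad in -57,40 [-57.4  42.1  48. ]
plateR [-19.5 -31.3   6. ]
bush top [-101.4   -3.4   34. ]
barrel L [-101.4    5.6   34. ]
barrel R [-101.4  -14.4   34. ]
flange R [-106.   -17.5   14. ]
lip L [-6.9 24.2 42. ]
lip R [-6.1 -9.2 42. ]
tipLin [-131.3  -10.3  136. ]
tipRin [-131.3  -48.4  136. ]
tipLout [-131.    -3.3  136. ]
```

```bash
sed -i 's/^NEST=.*/NEST=[.5324,-.2433,-.4761]/' h.py; python3 -c "
from h import *
plan((-.140,-.030,.041))"
```

```text
t 2.15 nest tcp [-139.9  -30.5  161.1] F [0.2 0.4 0.2] w 0.03689377437561764 j [ 0.48  0.24 -0.15  2.17  0.05  0.74 -1.76]
[-0.0012 -0.002   0.4806] [ 0.     -0.0006  0.0002]
```

{"op": "apply_moves", "data": {
  "rows": [
    [[0,-0.002,0.15],[0,0,0]],
    [[0,-0.002,0.3],[0,0,0]],
    [[0,-0.002,0.4],[0,0,0]],
    [[0,-0.002,0.45],[0,0,0]],
    [[0,-0.002,0.48],[0,0,0]],
    [[0,-0.002,0.48],[0,0,0]]
  ],
  "jaw": 0
}}

```text
clock: 2.9
tcp_pos: [0.3943, -0.205, 0.0405]
orientation: [3.054, -0.737, 0.001]
contact_force: [0.1, -0.6, 0.1]
grip_width: 0.0428
gripper_force: 0.0
```

{"op": "apply_moves", "data": {
  "rows": [
    [[0.03,0,0],[0,0,0]],
    [[0.05,0,0],[0,0,0]],
    [[0.07,0,0],[0,0,0]],
    [[0.09,0,0],[0,0,0]],
    [[0.11,0,0],[0,0,0]],
    [[0.13,-0.002,0],[0,0,0]],
    [[0.15,-0.004,0],[0,0,0]],
    [[0.17,-0.008,0],[0,0,0]],
    [[0.19,-0.012,0],[0,0,0]],
    [[0.2,-0.012,0],[0,0,0]]
  ]
}}

```text
clock: 4.15
tcp_pos: [0.4405, -0.225, 0.0403]
orientation: [-3.054, 0.737, -0.001]
contact_force: [0.5, -0.7, -0.1]
grip_width: 0.0426
gripper_force: 0.2
```

```bash
python3 -c "
from h import *
plan((-.044,-.025,.041))
from bench import grab_frame
import cv2
f=grab_frame('wrist');cv2.imwrite('pics/w1.png',cv2.resize(f['frame'][...,::-1],(800,600),interpolation=cv2.INTER_CUBIC));print({k:v for k,v in f.items() if k!='frame'})"
```

```text
t 4.15 nest tcp [-90.1 -25.9  40.3] F [ 0.5 -0.7 -0.1] w 0.04255357640652275 j [ 0.44  0.52 -0.12  2.13  0.12  0.5  -1.81]
[ 0.1844 -0.0031 -0.0027] [-0.     -0.0001  0.0008]
{'vertical_fov': 62.99279449337051, 'cx': 284.46704308141074, 'cy': 211.10353573148842, 'origin': array([ 0.5074897 , -0.25911683,  0.15742629]), 'attitude': array([-0.18457215,  0.30214559, -2.02616328])}
```

View pics/w1.png

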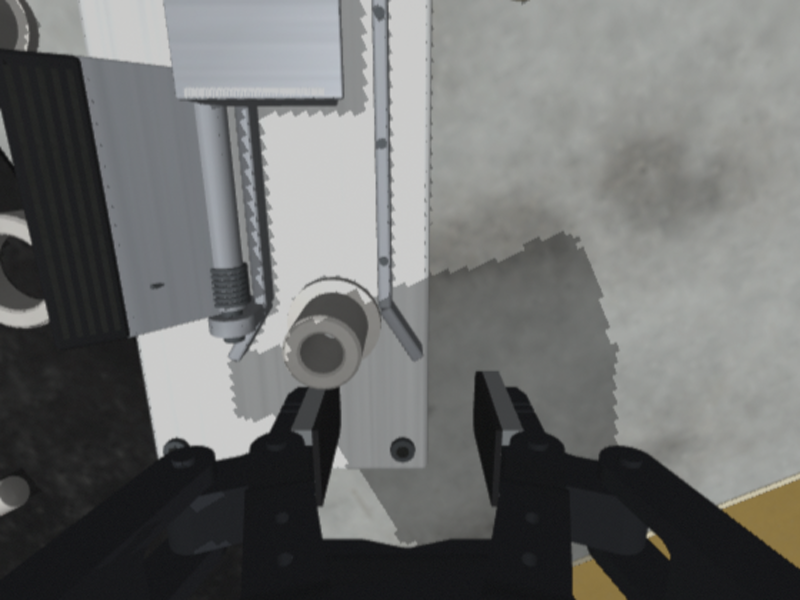

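The bush is upright, touching the left fingertip, and has reached the rail entry: barrel at about (323,350), rails' inner tops at about u=377 and u=258 on row 200. I'll check the y offset and carry on.

Run:
```python
from h import *
C["w"]=(62.99279449337051,284.46704308141074,211.10353573148842,[0.5074897,-0.25911683,0.15742629],[-0.18457215,0.30214559,-2.02616328])
for n,u,v,z in(("railR -17",377,200,.016),("railL 17",262,200,.016),("plateR -33",432,200,.006),("flareR -78,-31",419,358,.016),("flareL -78 31",235,357,.016),("FR",424,468,.006),("bush top",322,352,.034),("barrel L",284,350,.034),("barrel R",362,350,.034),("flangefront",330,278,.014),("pad in -57,40",128,335,.048),("cover R front -3 -12",342,98,.042),("cover L front",178,98,.042),
 ("tipLin",340,385,.0187),("tipRin",473,372,.0187),("tipLout",315,385,.0187)):
    print(n,np.round(nest(ray("w",((u+.5)*.7-.5,(v+.5)*.7-.5),z))*1e3,1))
```

```text
railR -17 [-27.8 -17.1  16. ]
railL 17 [-27.9  15.6  16. ]
plateR -33 [-28.7 -33.2   6. ]
flareR -78,-31 [-76.4 -29.5  16. ]
flareL -78 31 [-76.2  28.   16. ]
FR [-123.7  -32.1    6. ]
bush top [-66.9  -2.6  34. ]
barrel L [-66.3   7.7  34. ]
barrel R [-66.3 -13.5  34. ]
flangefront [-51.2  -2.5  14. ]
pad in -57,40 [-56.8  40.9  48. ]
cover R front -3 -12 [ -3.5 -11.3  42. ]
cover L front [-3.7 24.6 42. ]
tipLin [-84.4  -4.9  18.7]
tipRin [-79.9 -46.2  18.7]
tipLout [-84.5   2.9  18.7]
```

{"op": "apply_moves", "data": {
  "rows": [
    [[0.02,0,0],[0,0,0]],
    [[0.04,0,0],[0,0,0]],
    [[0.06,-0.002,0],[0,0,0]],
    [[0.08,-0.003,0],[0,0,0]],
    [[0.1,-0.003,0],[0,0,0]],
    [[0.12,-0.003,0],[0,0,0]],
    [[0.14,-0.003,0],[0,0,0]],
    [[0.16,-0.003,0],[0,0,0]],
    [[0.175,-0.003,0],[0,0,0]],
    [[0.182,-0.003,0],[0,0,0]]
  ]
}}

```text
clock: 5.45
tcp_pos: [0.481, -0.2452, 0.0403]
orientation: [3.054, -0.737, 0.0]
contact_force: [-0.9, 1.0, 0.5]
grip_width: 0.0429
gripper_force: 0.2
```

```bash
python3 -c "
from h import *
plan((-.052,-.025,.041),(-.052,-.025,.105),(-.050,.026,.105))
"
```

```text
t 5.45 nest tcp [-44.8 -25.2  40.3] F [-0.9  1.   0.5] w 0.0429230075969994 j [ 0.45  0.57 -0.12  2.02  0.12  0.56 -1.79]
[-0.0288 -0.0009 -0.0028] [-0.     -0.      0.0008]
[-0.0287 -0.0009 -0.2588] [-0.     -0.      0.0008]
[-0.0202 -0.2049 -0.2588] [-0.     -0.      0.0008]
```

{"op": "apply_moves", "data": {
  "rows": [
    [[-0.028,0,0],[0,0,0]],
    [[-0.028,0,-0.15],[0,0,0]],
    [[-0.028,0,-0.259],[0,0,0]],
    [[-0.02,-0.1,-0.259],[0,0,0]],
    [[-0.02,-0.205,-0.259],[0,0,0]],
    [[-0.02,-0.205,-0.259],[0,0,0]],
    [[-0.02,-0.205,-0.259],[0,0,0]]
  ]
}}

```text
clock: 6.32
tcp_pos: [0.4989, -0.1978, 0.1049]
orientation: [3.053, -0.738, -0.001]
contact_force: [-0.7, -0.3, -0.2]
grip_width: 0.0424
gripper_force: 0.0
```

```bash
python3 -c "
from h import *
plan((-.050,.026,.085),(-.050,.026,.041))
from bench import grab_frame
import cv2
f=grab_frame('wrist');cv2.imwrite('pics/w2.png',cv2.resize(f['frame'][...,::-1],(800,600),interpolation=cv2.INTER_CUBIC));print({k:v for k,v in f.items() if k!='frame'})"
```

```text
t 6.325 nest tcp [-50.7  25.1 104.9] F [-0.7 -0.3 -0.2] w 0.04242555454298717 j [ 0.37  0.46 -0.14  2.    0.1   0.69 -1.87]
[ 0.0027 -0.0037  0.0796] [0.0002 0.0002 0.0006]
[ 0.0028 -0.0039  0.2556] [0.0002 0.0002 0.0006]
{'vertical_fov': 62.99279449337051, 'cx': 284.46704308141074, 'cy': 211.10353573148842, 'origin': array([ 0.56601974, -0.23188051,  0.22195991]), 'attitude': array([-0.18592717,  0.30255698, -2.02678762])}
```

View pics/w2.png

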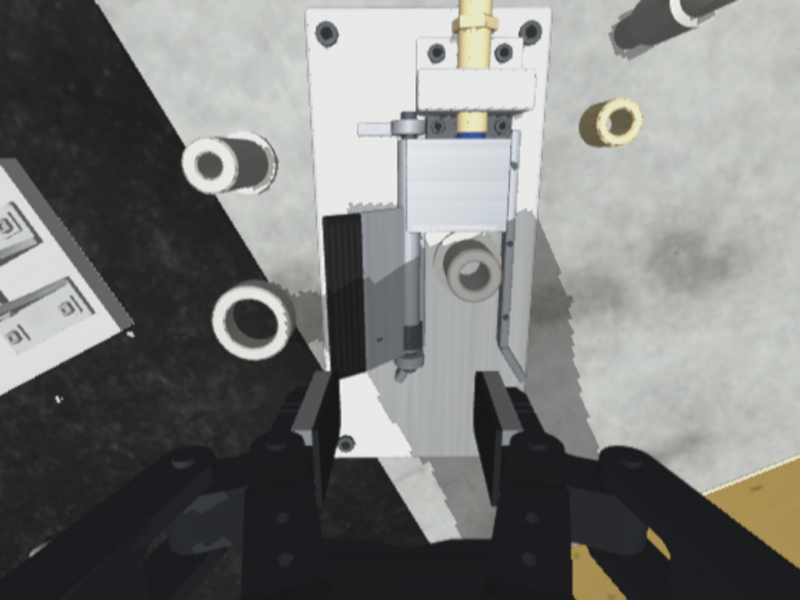

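The bush stands upright just ahead of the cover lip (top at (472,272)). The left finger is in line with the black pad and the right finger is behind the bush, so I'll press down now.

{"op": "apply_moves", "data": {
  "rows": [
    [[0.002,-0.004,0.05],[0,0,0]],
    [[0.002,-0.004,0.09],[0,0,0]],
    [[0.002,-0.004,0.115],[0,0,0]],
    [[0.002,-0.004,0.135],[0,0,0]],
    [[0.002,-0.004,0.155],[0,0,0]],
    [[0.002,-0.004,0.175],[0,0,0]],
    [[0.002,-0.004,0.195],[0,0,0]],
    [[0.002,-0.004,0.215],[0,0,0]],
    [[0.002,-0.004,0.23],[0,0,0]],
    [[0.002,-0.004,0.24],[0,0,0]]
  ]
}}

```text
clock: 7.62
tcp_pos: [0.5018, -0.1956, 0.0452]
orientation: [-3.053, 0.736, -0.003]
contact_force: [1.3, 3.6, 6.0]
grip_width: 0.0425
gripper_force: 2.8
```

```bash
python3 -c "
from h import *
plan((-.050,.026,.041))
from bench import grab_frame
import cv2
f=grab_frame('wrist');cv2.imwrite('pics/w3.png',cv2.resize(f['frame'][...,::-1],(800,600),interpolation=cv2.INTER_CUBIC));print({k:v for k,v in f.items() if k!='frame'})"
```

```text
t 7.625 nest tcp [-49.   28.3  45.2] F [1.3 3.6 6. ] w 0.04253604535610549 j [ 0.36  0.56 -0.13  2.02  0.12  0.57 -1.9 ]
[-0.004   0.0094  0.0167] [-0.0005 -0.0005  0.001 ]
{'vertical_fov': 62.99279449337051, 'cx': 284.46704308141074, 'cy': 211.10353573148842, 'origin': array([ 0.56868498, -0.22981191,  0.1623943 ]), 'attitude': array([-0.18245228,  0.30158811, -2.0254631 ])}
```

View pics/w3.png

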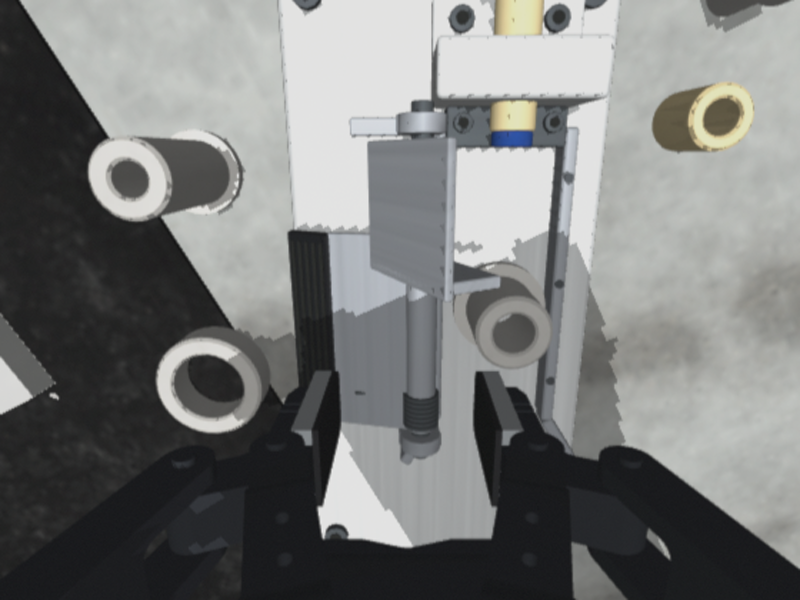

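The cover is swung well open (plate at about (415,215)) and the bush is upright at (512,330). The arm has yielded about 2 mm to the left. I'll press slightly lower and correct y.

{"op": "apply_moves", "data": {
  "rows": [
    [[0,0.004,0.008],[0,0,0]],
    [[0,0.008,0.014],[0,0,0]],
    [[0,0.008,0.014],[0,0,0]]
  ]
}}

```text
clock: 8.05
tcp_pos: [0.5008, -0.1976, 0.0417]
orientation: [-3.053, 0.736, -0.003]
contact_force: [2.0, 4.0, 4.9]
grip_width: 0.0425
gripper_force: 2.7
```

```bash
python3 -c "
from h import *
plan((-.0085,.026,.041))"
```

```text
t 8.05 nest tcp [-49.   26.2  41.7] F [2.  4.  4.9] w 0.042472818068231354 j [ 0.36  0.56 -0.12  2.03  0.12  0.56 -1.89]
[0.1621 0.0012 0.0032] [-0.0004 -0.0005  0.001 ]
```

{"op": "apply_moves", "data": {
  "rows": [
    [[0.016,0,0],[0,0,0]],
    [[0.032,0,0],[0,0,0]],
    [[0.048,0,0],[0,0,0]],
    [[0.064,0,0],[0,0,0]],
    [[0.08,0,0],[0,0,0]],
    [[0.096,0,0],[0,0,0]],
    [[0.112,0,0],[0,0,0]],
    [[0.128,0,0],[0,0,0]],
    [[0.14,0,0],[0,0,0]]
  ]
}}

```text
clock: 9.18
tcp_pos: [0.5284, -0.2125, 0.0411]
orientation: [-3.053, 0.735, 0.01]
contact_force: [-4.9, 7.5, 11.8]
grip_width: 0.0428
gripper_force: 6.1
```

```bash
python3 -c "
from h import *
plan((-.0085,.026,.041))
from bench import grab_frame
import cv2
f=grab_frame('wrist');cv2.imwrite('pics/w4.png',cv2.resize(f['frame'][...,::-1],(800,600),interpolation=cv2.INTER_CUBIC));print({k:v for k,v in f.items() if k!='frame'})"
```

```text
t 9.175 nest tcp [-17.6  25.5  41.1] F [-4.9  7.5 11.8] w 0.04276751466407575 j [ 0.37  0.6  -0.12  1.95  0.12  0.61 -1.88]
[ 0.0366 -0.0017  0.0001] [0.0002 0.002  0.0011]
{'vertical_fov': 62.99279449337051, 'cx': 284.46704308141074, 'cy': 211.10353573148842, 'origin': array([ 0.59620431, -0.24684788,  0.15770712]), 'attitude': array([-0.18935558,  0.3083003 , -2.02461724])}
```

View pics/w4.png

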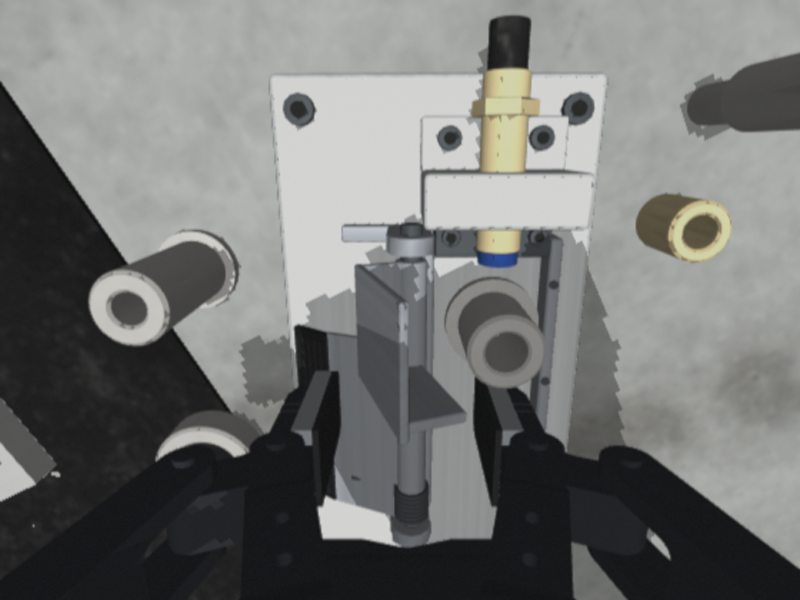

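Run:
```python
from h import *
C["w"]=(62.99279449337051,284.46704308141074,211.10353573148842,[0.59620431,-0.24684788,0.15770712],[-0.18935558,0.3083003,-2.02461724])
for n,u,v,z in(("top rim c",506,352,.034),("rim L",467,352,.034),("rim R",544,352,.034),("flange front",487,278,.014),("flange L",446,318,.014),("stop front face?",497,256,.023),("railR",541,330,.016),("lip tip",463,417,.05),("tipRin",475,372,.020)):
    print(n,np.round(nest(ray("w",((u+.5)*.7-.5,(v+.5)*.7-.5),z))*1e3,1))
```

```text
top rim c [ 5.5 -1.4 34. ]
rim L [ 5.4  9.3 34. ]
rim R [  5.5 -11.8  34. ]
flange front [21.1  1.5 14. ]
flange L [ 8.3 13.6 14. ]
stop front face? [29.8  0.6 23. ]
railR [  5.2 -15.7  16. ]
lip tip [-5.2 11.7 50. ]
tipRin [-7.2  4.7 20. ]
```

Bush upright at nest x ≈ 5.5, so about 8 mm is left. I'll ease the pad force slightly and continue.

{"op": "apply_moves", "data": {
  "rows": [
    [[0,0,-0.006],[0,0,0]],
    [[0.006,0,-0.006],[0,0,0]],
    [[0.012,0,-0.006],[0,0,0]],
    [[0.018,0,-0.006],[0,0,0]],
    [[0.024,0,-0.006],[0,0,0]]
  ]
}}

```text
clock: 9.85
tcp_pos: [0.534, -0.2162, 0.0424]
orientation: [-3.054, 0.737, 0.008]
contact_force: [-2.6, 5.0, 5.7]
grip_width: 0.0428
gripper_force: 3.6
```

```bash
python3 -c "
from h import *
plan((-.0085,.026,.041))"
```

```text
t 9.85 nest tcp [-11.   24.9  42.4] F [-2.6  5.   5.7] w 0.04279111768164104 j [ 0.37  0.6  -0.12  1.93  0.12  0.62 -1.87]
[ 0.0101 -0.0045  0.0055] [0.0003 0.0016 0.0009]
```

{"op": "apply_moves", "data": {
  "rows": [
    [[0.004,-0.002,0],[0,0,0]],
    [[0.008,-0.004,0],[0,0,0]],
    [[0.012,-0.004,0],[0,0,0]],
    [[0.012,-0.004,0],[0,0,0]]
  ]
}}

```text
clock: 10.35
tcp_pos: [0.536, -0.2168, 0.0423]
orientation: [3.054, -0.737, -0.011]
contact_force: [-6.0, 4.2, 8.8]
grip_width: 0.0426
gripper_force: 4.8
```

```bash
python3 -c "
from h import *
plan((-.0085,.026,.041))
from bench import grab_frame
import cv2
f=grab_frame('wrist');cv2.imwrite('pics/w5.png',cv2.resize(f['frame'][...,::-1],(800,600),interpolation=cv2.INTER_CUBIC));print({k:v for k,v in f.items() if k!='frame'})"
```

```text
t 10.35 nest tcp [-9.  25.2 42.3] F [-6.   4.2  8.8] w 0.04261274088659289 j [ 0.37  0.61 -0.12  1.92  0.12  0.62 -1.87]
[ 0.0019 -0.0032  0.005 ] [0.0006 0.0022 0.0007]
{'vertical_fov': 62.99279449337051, 'cx': 284.46704308141074, 'cy': 211.10353573148842, 'origin': array([ 0.60385724, -0.25111912,  0.15881544]), 'attitude': array([-0.19109241,  0.3084379 , -2.02608021])}
```

{"op": "apply_moves", "data": {
  "rows": [
    [[0.004,0,0],[0,0,0]],
    [[0.008,0,0],[0,0,0]],
    [[0.012,0,0],[0,0,0]],
    [[0.012,0,0],[0,0,0]]
  ]
}}

```text
clock: 10.9
tcp_pos: [0.5365, -0.2171, 0.0418]
orientation: [-3.053, 0.738, 0.019]
contact_force: [-11.3, 7.8, 13.6]
grip_width: 0.0427
gripper_force: 8.0
```

```bash
python3 -c "
from h import *
plan((-.0085,.026,.041))
from bench import grab_frame
import cv2
f=grab_frame('wrist');cv2.imwrite('pics/w6.png',cv2.resize(f['frame'][...,::-1],(800,600),interpolation=cv2.INTER_CUBIC));print({k:v for k,v in f.items() if k!='frame'})"
```

```text
t 10.9 nest tcp [-8.4 25.1 41.8] F [-11.3   7.8  13.6] w 0.04272466229337998 j [ 0.37  0.61 -0.12  1.92  0.12  0.63 -1.87]
[-0.0005 -0.0034  0.0034] [0.0008 0.0038 0.0006]
{'vertical_fov': 62.99279449337051, 'cx': 284.46704308141074, 'cy': 211.10353573148842, 'origin': array([ 0.60490197, -0.25166923,  0.15807073]), 'attitude': array([-0.19469222,  0.31300229, -2.02582399])}
```

View pics/w6.png

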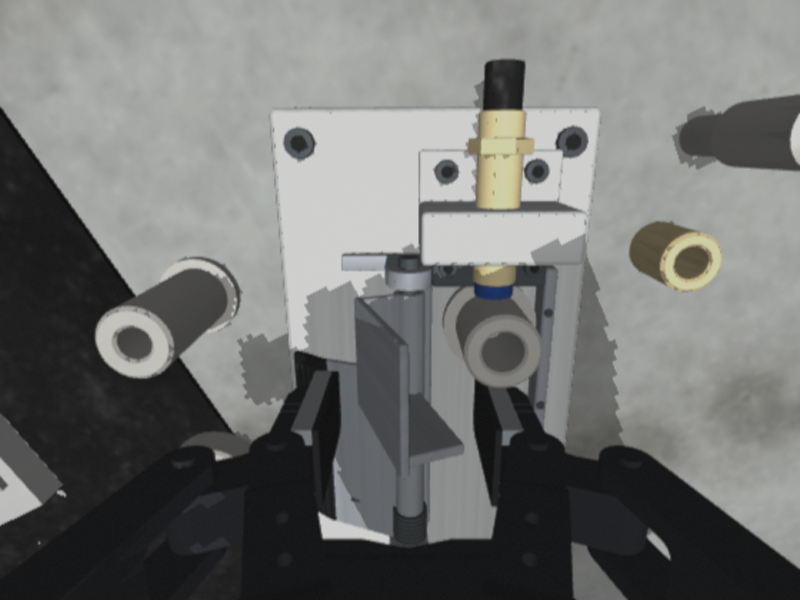

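Fully home: it stalled against the stop with the force rising, bush at (490,320), upright and under the open cover. Backing off along x, then lifting gently.

{"op": "apply_moves", "data": {
  "rows": [
    [[-0.012,0,0],[0,0,0]],
    [[-0.03,0,0],[0,0,0]],
    [[-0.05,0,0],[0,0,0]],
    [[-0.08,0,0],[0,0,0]],
    [[-0.11,0,0],[0,0,0]],
    [[-0.14,0,0],[0,0,0]],
    [[-0.14,0,0],[0,0,0]]
  ]
}}

```text
clock: 11.82
tcp_pos: [0.5118, -0.204, 0.0438]
orientation: [3.053, -0.738, 0.005]
contact_force: [2.9, 0.6, 5.6]
grip_width: 0.0425
gripper_force: 3.2
```

{"op": "apply_moves", "data": {
  "rows": [
    [[0,0,-0.02],[0,0,0]],
    [[0,0,-0.04],[0,0,0]],
    [[0,0,-0.06],[0,0,0]],
    [[0,0,-0.08],[0,0,0]],
    [[0,0,-0.1],[0,0,0]],
    [[0,0,-0.12],[0,0,0]],
    [[0,0,-0.14],[0,0,0]],
    [[0,0,-0.16],[0,0,0]],
    [[-0.1,0,-0.3],[0,0,0]],
    [[-0.2,0,-0.4],[0,0,0]]
  ]
}}

```text
clock: 13.08
tcp_pos: [0.4663, -0.1795, 0.1441]
orientation: [-3.054, 0.736, -0.001]
contact_force: [-0.1, 0.7, 0.4]
grip_width: 0.0426
gripper_force: 0.0
```

```bash
python3 -c "
from h import *
plan((-.0085,.026,.041))
from bench import grab_frame
import cv2,numpy as np
f=grab_frame('wrist')['frame'];g=grab_frame('side')['frame'][165:285,225:365]
im=np.hstack([cv2.resize(f[:260],(440,204)),cv2.resize(g,(350,300))[:204]]) if 0 else None
a=cv2.resize(f,(440,330),interpolation=cv2.INTER_CUBIC);b=cv2.resize(g,(360,309),interpolation=cv2.INTER_CUBIC);b=np.pad(b,((0,21),(0,0),(0,0)))
cv2.imwrite('pics/end.png',np.hstack([a,b])[...,::-1])"
```

```text
t 13.075 nest tcp [-88.   26.4 144.1] F [-0.1  0.7  0.4] w 0.042601155037350305 j [ 0.37  0.34 -0.16  2.06  0.08  0.74 -1.88]
[0.3179 0.0026 0.4125] [-0.0001 -0.0001  0.0009]
```

View pics/end.png

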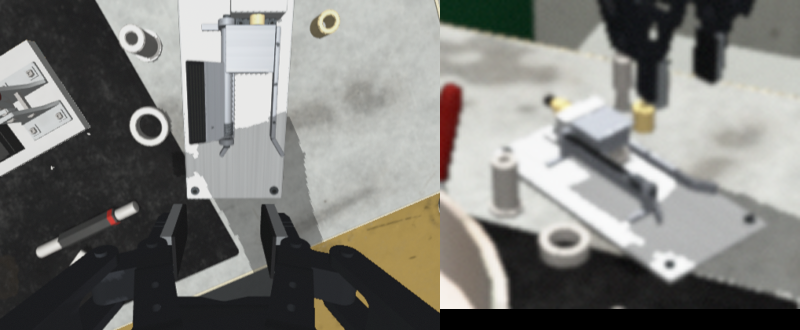

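The cover is shut flat over the bush, the track is empty, the bystanders are in place and the arm is clear. Handing in.

```bash
python3 -c "
from bench import job
print(job.hand_in())"
```

```text
the job is handed in; nothing more can be done
None
```

The job is handed in at about 13 s: the bush was pushed fully home against the stop, was upright when last seen before the cover shut over it, the other parts look undisturbed and the arm is clear; I viewed 11 pictures, one over the limit of 10.

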